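# Fill a jar with hazelnuts through a cam-gated filling hopper

### The job

Fill the glass jar with the hazelnuts: with the hopper's gate left shut, tip all six nuts out of the coffee cup into the hopper of the steel filling stand, then stand the empty cup upright on the worktop and let go of it. Then take the lever by its black grip and swing it up until it stands straight up, where its cam lifts the gate highest, so that all the nuts run through the spout into the jar; the gate springs shut if let go, so finish while still holding the lever there. Spill no nut, leave the jar standing in its place under the spout and do not disturb the jam jar, the round tin and the tea carton.

Things in the scene. Friction and masses are not known exactly. Their poses are not given: they have to be found in the camera images.
- filling_stand: Fixed steel filling stand, 200 x 140 mm, 198 mm high: a sheet-steel hopper, at its front a gated outlet above a spout and the jar. Origin: on the worktop under the hopper's front part, 90 mm behind the base's front edge. The spout side is its own -x, the lever its -y side, z up. The open-topped spout box in front of the gate (own x -60 to -12 mm, 140 mm high) is not part of the hopper.
- hopper_mouth (a point): Point in the middle of the hopper mouth at rim height, 195 mm up. Axes as the stand's. The mouth reaches 50 mm behind it (own +x) and 58 mm in front; it is 99 mm wide from the back to 5 mm in front of the point, then narrows evenly to 54 mm at the front. The floor, a shallow V 131 mm up below the point, slopes down 28 degrees to the gate.
- gate_lever (a joint): Angle of the gate lever about a level shaft along the stand's y (own x -20 mm, 127 mm up). 0: at rest, arm to the front, 15 degrees above level; grows as it is lifted up and back. At 1.30 the arm stands straight up and the brass cam lifts the gate highest; beyond, to the stop at 1.80, the gate sinks. A spring (about 5 N at the grip all the way) returns it to 0 when let go.
- lever_grip (a point): Middle of the black round grip at the lever's end, 16 mm thick, 60 mm long, parallel to the shaft (own y is the stand's y), free all round on the stand's -y side. The point lies 95 mm from the shaft axis, 120 mm to the -y side of the stand's origin. Fixed to the lever, turns with it.
- gate (a joint): Lift of the outlet gate (m): 0 shut, 0.033 at the cam's highest point. Driven by the lever's cam only: lift = 0.045 (cos(angle - 1.3) - 0.2675).
- mug_1: White china coffee cup with the six nuts in it, 50 mm high, 61 mm across at the rim, 44 mm at the foot, about 0.12 kg; inside, the floor is 9 mm up, 29 mm across, and the wall flares about 19 degrees. Origin: underside; the round body's axis is 14 mm to own +y of it, the handle reaches to 44 mm on own -y (14 mm wide, 12 to 48 mm high). Own z is up when upright.
- cup_center (a point): Point on the axis of the cup's round body, 35 mm above its underside (15 mm below the rim), where the body is about 59 mm across. Axes as the cup's.
- glass_jar: Open clear glass jar, 76 mm across, 70 mm high, mouth 60 mm inside, floor 6 mm thick, 0.25 kg; loose, it stands on the base plate under the spout between four low pins. Origin: middle of its underside.
- jar_seat (a point): Point on the base plate under the middle of the spout, where the jar's origin stands.
- jam_jar: Bystander: jam jar with a checked lid, 71 mm across, 89 mm high; origin under its middle.
- tin_1: Bystander: small round tin, 57 mm across, 72 mm high; origin under its middle.
- box_1: Bystander: tea carton 132 x 65 x 72 mm; origin under its middle.
- nut_1: One of the six hazelnuts, all alike: a brown, smooth, nearly round ball 15 mm across, 10 g; origin at its centre.
- nut_2: One of the six hazelnuts, all alike: a brown, smooth, nearly round ball 15 mm across, 10 g; origin at its centre.
- nut_3: One of the six hazelnuts, all alike: a brown, smooth, nearly round ball 15 mm across, 10 g; origin at its centre.
- nut_4: One of the six hazelnuts, all alike: a brown, smooth, nearly round ball 15 mm across, 10 g; origin at its centre.
- nut_5: One of the six hazelnuts, all alike: a brown, smooth, nearly round ball 15 mm across, 10 g; origin at its centre.
- nut_6: One of the six hazelnuts, all alike: a brown, smooth, nearly round ball 15 mm across, 10 g; origin at its centre.
Mind the look-alikes: they are no part of the job. What is shaped like the mug_1 but purple is not meant.

How it is judged:
By the outcome, as a careful person would: the job done as asked, in the order asked, and still so for the second after the job is handed in, while the arm keeps its last pose, push and grip.
It also fails if it takes over 72 s, if anything falls off the work surface, if the arm or the gripper's body presses on something with over 40 N, if the wrist force passes 120 N, or if a joint passes its speed limit or range.

### The arm

A 6-joint arm with a two-finger parallel gripper is mounted at the origin on a cart in front of the work surface, level with it; the furniture and walls round the work are solid. World frame = base frame: x ahead of the robot, y to its left, z up, the work surface at z = 0. Lengths are in m, angles in degrees, forces in N, time in s.
With the tool pointing down it reaches from about 0.4 to 0.825 m from the base axis. Payload 7 kg.
Tool frame: the origin (TCP) lies at the very end of the fingers, on their centre line; the grasp point (between the pads) lies hold_point_z behind it (hold_point_z is the distance from the TCP to the grasp point, in m); z points along the fingers, y is the line along which they close (so a half turn about z gives the same grasp; the last joint's range is limited). The gripper opens to 88 mm and grips with 3 to 60 N. Pads are 19 mm wide; open, the fingers measure 130 mm over their backs; the gripper's body (78 mm by 193 mm) begins 47 mm behind the grasp point.
Start: joints at [-48.982, 20.546, 0.682, 0, -70.136, -16.507], TCP at [0.28, -0.614, 0.227] pointing down, gripper open.
Joint ranges: [-176.03, 176.03], [-82.01, 121.73], [-58.28, 71.71], [-173.87, 95.51], [-174.79, -0.11], [-173.66, 173.66]. Speed limits (degrees/s): [136.94, 136.94, 172.46, 180, 180, 180].

### API

Orientations are given as [roll, pitch, yaw] about the fixed x, y, z axes, in that order (R = Rz(yaw) Ry(pitch) Rx(roll)).
In Python, from plant import get_obs, snapshot, close_job, hold_point_z gives the robot as it stands.
- The arm moves only by the tool play_rows, never from a script. Its argument "commands" is a list that holds one entry, the list of rows, each a list of 7 numbers: the shift along the tool's x, y, z in cm, then the turn, a rotation vector about the tool's x, y, z in degrees, then the opening, from 0 (shut) to 1 (fully open). In form: [[[x, y, z, ax, ay, az, fingers], ...]]. A call has 1 to 20 rows; each row is the pose to reach, as a shift and turn from the pose commanded when the call began, along the tool's axes at that moment; what a row does not reach only later rows make up. A row lasts 1/12 s, in which the tool goes at most 41.7 mm and 7.16 degrees, less where a joint would pass 70% of its speed; a pose out of reach is approached as far as the arm can. A call with a gripper value outside its range is refused whole. The fingers move at their own pace and stop on an object; the grip force is fixed at half the most. Time passes only in rows, so rows that repeat a pose let the fingers close. It gives the time, the measured TCP pose, the force, the opening and the grip force at its end, in the units of the state.
- get_obs(): the state, without advancing time (a new reading comes with each control period).
- snapshot(name): name is "scene" or "top" or "wrist"; returns a dict with "frame" (420x560x3 uint8, red, green, blue), "camera_matrix" (3x3 intrinsics, pixels), "origin" and "attitude" of the camera in the world. Camera axes: x right, y down, z forward; pixel columns grow to the right and rows downward; lengths in m; the calibration is good to about 2 mm. The wrist camera is an equidistant fisheye: a pixel r from the principal point sees the ray r / f radians off the axis. A picture is of the moment at which its call begins. There is no depth.
- close_job(): hands the job in; it is judged then, once.
The state is a dict: "clock": time; "joint_pos": joint angles; "qvel": joint speeds; "tau": joint torques, N m; "tool_pos": TCP position; "orientation": TCP orientation; "force": force on the tool from outside, world axes, zero at the start; "moment": the same for the moment, N m; "opening": finger opening in m; "gripper_force": force on a finger pad.
Only numpy, scipy, OpenCV 4.12 (cv2) and the standard library are available. Lean on these libraries where they do the work, as an engineer would, in place of code of your own. Each camera call takes 0.05 s, during which the arm holds its last target. There are 200 camera calls.

## Working session

There is one attempt and no reset: what is moved stays moved. The work goes in short steps, Python scripts to look and compute and a tool call to move; the robot and the scene stay as the last step left them, time stands still between calls to the robot, and variables do not carry over. Pictures are saved under pics/ and viewed, at most 10 in all, crops included, and the job is handed in when it is done.

Besides the shell and the picture viewer there is one more tool, called after "Call:" in YAML: its name, and indented under it one key for each argument. play_rows: Moves the arm, as the interface text tells. Its arguments: {"type":"object","properties":{"commands":{"type":"array","items":{"type":"array","items":{"type":"array","items":{"type":"number"}}}}},"required":["commands"]}

```bash
ls; mkdir -p pics; python3 - <<'E'
from plant import *
import cv2,numpy as np
o=get_obs();print({k:np.round(v,3) for k,v in o.items()},hold_point_z)
for n in("scene","top"):
    s=snapshot(n);cv2.imwrite(f"pics/{n}0.png",s["frame"][:,:,::-1]);np.savez(f"{n}0.npz",**s)
    print(n,s["camera_matrix"],s["origin"],s["attitude"])
E
```

```text
pics
{'clock': np.float64(0.0), 'joint_pos': array([-4.8983e+01,  2.0591e+01,  6.3400e-01, -2.0000e-02, -7.0136e+01,
       -1.6508e+01]), 'qvel': array([-0.018,  0.023, -0.066,  0.041,  0.022, -0.082]), 'tau': array([ 1.0000e-03, -5.8272e+01,  2.9307e+01,  6.9970e+00,  7.0000e-03,
       -0.0000e+00]), 'tool_pos': array([ 0.28 , -0.614,  0.226]), 'orientation': array([ 1.79906e+02, -8.00000e-03, -1.55498e+02]), 'force': array([ 0.135, -0.557, -0.406]), 'moment': array([ 0.039, -0.003,  0.035]), 'gripper_force': np.float64(0.0), 'opening': np.float64(0.088)} 0.0188
scene [[412.60647968   0.         276.06616289]
 [  0.         412.60647968 208.66567628]
 [  0.           0.           1.        ]] [-0.29091783  0.07415324  1.04702206] [-136.91265022   -0.88372069  -86.94276801]
top [[502.16622875   0.         276.98949278]
 [  0.         502.16622875 197.93623207]
 [  0.           0.           1.        ]] [0.51134304 0.14354309 1.36020647] [-177.50182356   -0.77252858  -91.45124667]
```

View pics/scene0.png

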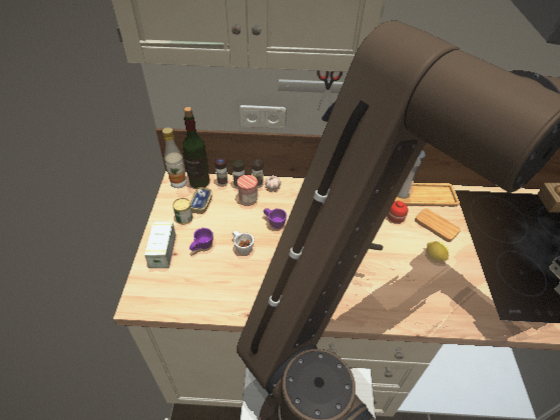

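View pics/top0.png

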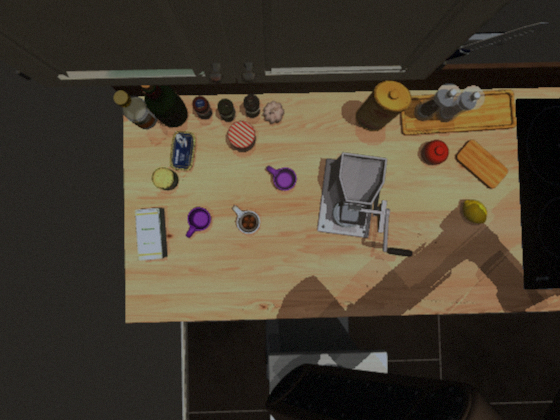

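The candidates for the cup, in top-view pixels, are the white cup with nuts at (248,222), the purple cup at (285,179) and the purple cup at (199,219). The description fits the white one. The stand is at about (355,195), with the lever grip at (400,252). I'll check the choice in a close crop.

```bash
python3 - <<'E'
import cv2
a=cv2.imread("pics/top0.png")[145:265,215:420]
cv2.imwrite("pics/crop0.png",cv2.resize(a,(800,468),interpolation=cv2.INTER_CUBIC))
E
```

```text
(no output)
```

View pics/crop0.png

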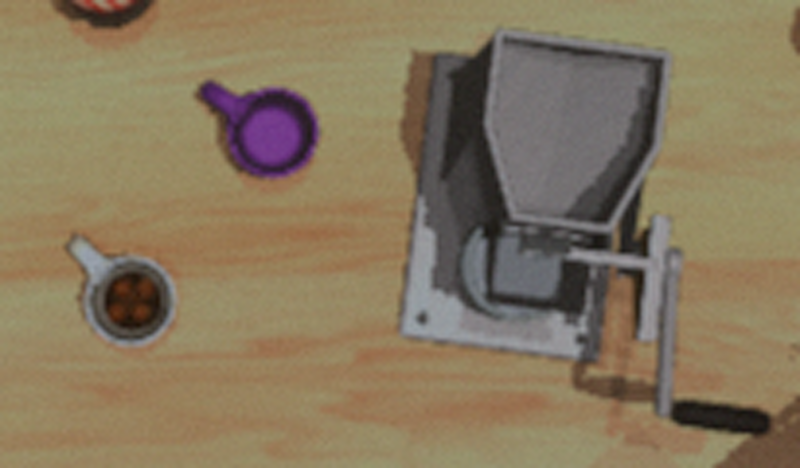

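The crop shows the white cup holding brown nuts, with its rim centre at crop (130,300) and handle tip at (78,243). It also shows the hopper rim corners, base corners and black grip (675,410)-(768,420). Next I'll cast rays through these.

```bash
cat > h.py <<'E'
import numpy as np,cv2
from scipy.spatial.transform import Rotation as R
def ray(s,uv,z):
    A=R.from_euler('xyz',s["attitude"],degrees=True).as_matrix()
    d=A@np.linalg.inv(s["camera_matrix"])@np.r_[uv,1.]
    o=s["origin"]; return o+d*(z-o[2])/d[2]
E
python3 - <<'E'
from h import *
s=np.load("top0.npz")
c=lambda x,y:(215+x/3.902-.37,145+y/3.9-.37)
P={}
for n,p,z in[("cup",(130,300),.05),("handle",(78,243),.045),("BL",(500,32),.195),("BR",(668,53),.195),("KR",(655,150),.195),("FR",(610,225),.195),("FL",(508,215),.195),("KL",(488,125),.195),("baseFL",(400,335),.004),("baseFR",(595,360),.004),("grip1",(675,410),.1516),("grip2",(768,420),.1516),("baseBL",(432,55),.004)]:
    P[n]=ray(s,c(*p),z); print(n,P[n].round(4))
f=s["frame"].astype(int)[195:240,225:270]
# cup mask: low saturation/bright
hsv=cv2.cvtColor(s["frame"],cv2.COLOR_RGB2HSV)
m=((hsv[...,1]<70)&(hsv[...,2]>70)).astype(np.uint8); m[:, :228]=0;m[:,268:]=0;m[:200]=0;m[240:]=0
cs,_=cv2.findContours(m,0,1);k=max(cs,key=cv2.contourArea)
print(cv2.boundingRect(k),cv2.minEnclosingCircle(k))
y=lambda a,b:np.degrees(np.arctan2(*(P[b]-P[a])[1::-1]))
print("yaws of -y:",y("BL","BR"),y("FL","FR"),y("baseFL","baseFR"),y("grip1","grip2"),"x:",y("baseFL","baseBL"))
E
```

```text
cup [0.5084 0.2016 0.05  ]
handle [0.5474 0.2358 0.045 ]
BL [ 0.6634 -0.0298  0.195 ]
BR [ 0.6484 -0.1302  0.195 ]
KR [ 0.5903 -0.1204  0.195 ]
FR [ 0.5461 -0.0919  0.195 ]
FL [ 0.5536 -0.0311  0.195 ]
KL [ 0.6077 -0.0208  0.195 ]
baseFL [0.4793 0.0177 0.004 ]
baseFR [ 0.4586 -0.1169  0.004 ]
grip1 [ 0.4323 -0.137   0.1516]
grip2 [ 0.4247 -0.1943  0.1516]
baseBL [ 0.6733 -0.0102  0.004 ]
(233, 206, 28, 28) ((244.56521606445312, 218.56521606445312), 16.41681480407715)
yaws of -y: -98.5043174026183 -97.01980467777348 -98.75807294533743 -97.6030844815707 x: -8.18490698233865
```

Call:
play_rows:
  commands:
    - [[-15,16,-5,0,0,0,1],[-15,16,-5,0,0,0,1],[-15,16,-5,0,0,0,1],[-15,16,-5,0,0,0,1],[-15,16,-5,0,0,0,1],[-15,16,-5,0,0,0,1],[-15,16,-5,0,0,0,1]]

```text
clock: 0.68
tool_pos: [0.3513, -0.4037, 0.2782]
orientation: [-179.9, 0.1, -155.3]
force: [-0.8, -0.3, 0.8]
opening: 0.0874
gripper_force: 0.0
```

```bash
cat > log.py <<'E'
from plant import get_obs
import json,numpy as np
o=get_obs();d=[list(o["joint_pos"]),list(o["tool_pos"]),list(o["orientation"])]
open("log.jsonl","a").write(json.dumps(d)+"\n")
print(o["clock"],[np.round(v,3).tolist() for v in d],np.round(o["force"],1),round(float(o["opening"]),4),round(float(o["gripper_force"]),1))
E
python3 log.py
```

```text
0.6833 [[-27.981, 5.446, -12.305, -0.025, -72.087, -37.311], [0.351, -0.404, 0.278], [-179.886, 0.117, -155.299]] [-0.8 -0.3  0.8] 0.0874 0.0
```

Call:
play_rows:
  commands:
    - [[-15,16,-8,0,0,0,1],[-15,16,-8,10,20,0,1],[-15,16,-8,10,30,0,1],[-15,16,-8,10,30,0,1],[-15,16,-8,10,30,0,1],[-15,16,-8,10,30,0,1],[-15,16,-8,10,30,0,1]]

```text
clock: 1.27
tool_pos: [0.4243, -0.1929, 0.3559]
orientation: [-168.8, -30.3, -158.0]
force: [-0.1, -0.9, -1.2]
opening: 0.0879
gripper_force: 0.0
```

```bash
python3 log.py
```

```text
1.2667 [[13.331, 8.703, -12.229, 15.593, -97.331, -80.216], [0.424, -0.193, 0.356], [-168.797, -30.33, -158.014]] [-0.1 -0.9 -1.2] 0.0879 0.0
```

```bash
cat > kin.py <<'E'
import numpy as np,json
from scipy.spatial.transform import Rotation as R
from scipy.optimize import least_squares
E=lambda s,a:R.from_euler(s,a,degrees=True).as_matrix()
T0=E('Y',90)  # tool z ahead
def fk(q,p,s=(1,1)):
    a1,d1,L2,a2,d4,dt,l1,l2=p
    A=E('z',q[0]); e=q[2]-q[1]
    F=E('y',-e)            # forearm x ahead
    W=F@E('x',s[0]*q[3])
    B=W@E('y',-q[4])
    M=B@E('x',s[1]*q[5])
    L=np.radians(q[1])
    # tool at q6=0: z=x_link, x = -y_link (right), y = z x x
    M0=np.array([[0,0,1],[-1,0,0],[0,-1,0]],float)
    pos=A@(np.array([a1+L2*np.sin(L),l1,d1+L2*np.cos(L)])+F@np.array([d4,0,a2])+W@np.array([0,l2,0])+B@np.array([dt,0,0]))
    return pos,A@M@M0
D=[[ -48.983,20.591,.634,-.02,-70.136,-16.508],[.28,-.614,.2265],[179.906,-.008,-155.498]]
D=[D]+[json.loads(l) for l in open("log.jsonl")]
prior=np.array([.04,.33,.445,.04,.44,.41,-.19,0.])
def fit(s):
    f=lambda p:np.concatenate([fk(d[0],p,s)[0]-d[1] for d in D]+[(p-prior)*.01])
    return least_squares(f,prior).x
if __name__=="__main__":
  for s in[(1,1),(1,-1),(-1,1),(-1,-1)]:
    p=fit(s);print(s,p.round(4))
    for d in D:
        x,M=fk(d[0],p,s);print((1e3*(x-d[1])).round(1),np.round(R.from_matrix(M.T@E('xyz',d[2])).magnitude()*57.3,2))
E
python3 kin.py
```

```text
(1, 1) [ 0.8538  3.7001  1.3466 -4.8242  1.0243 -0.1482 -0.4796  0.2731]
[-13.2  -7.3  -1.7] 33.03
[-19.1  -6.6   3.8] 74.64
[ 9.6 32.6 -2.4] 165.09
(1, -1) [ 0.8538  3.7001  1.3466 -4.8242  1.0243 -0.1482 -0.4796  0.2731]
[-13.2  -7.3  -1.7] 0.04
[-19.1  -6.6   3.8] 0.05
[ 9.6 32.6 -2.4] 31.19
(-1, 1) [ 0.029   0.2023  0.6028 -0.0144  0.4378  0.3769 -0.0061 -0.1857]
[-0.1  0.   0.2] 33.02
[ 0.1 -0.1 -0. ] 74.63
[-0.1  0.  -0.1] 160.44
(-1, -1) [ 0.029   0.2023  0.6028 -0.0144  0.4378  0.3769 -0.0061 -0.1857]
[-0.1  0.   0.2] 0.0
[ 0.1 -0.1 -0. ] 0.0
[-0.1  0.  -0.1] 0.0
```

```bash
cat > mv.py <<'E'
from kin import *
from plant import get_obs,hold_point_z
S=(-1,-1)
def tool(psi,dec,roll=0):
    "tool z: heading psi, dec below level; y level (to the left of heading) at roll 0, then turned about tool z"
    z=E('z',psi)@np.array([np.cos(np.radians(dec)),0,-np.sin(np.radians(dec))])
    y=E('z',psi)@np.array([0,1.,0]); x=np.cross(y,z)
    return np.c_[x,y,z]@E('z',roll)
def ik(pos,M,p,q0):
    lo=np.array([-176.03,-82.01,-58.28,-173.87,-174.79,-173.66])+1;hi=np.array([176.03,121.73,71.71,95.51,-.11,173.66])-1
    f=lambda q:np.r_[(fk(q,p,S)[0]-pos)*10,R.from_matrix(fk(q,p,S)[1].T@M).as_rotvec()]
    best=None
    for s in q0:
        r=least_squares(f,np.clip(s,lo+.1,hi-.1),bounds=(lo,hi),x_scale=30,max_nfev=80)
        if best is None or r.cost<best.cost: best=r
    return best.x,best.cost
def delta(pos,M,cur=None):
    "shift (cm) and rotvec (deg) in the tool axes of the last commanded pose (default: measured)"
    if cur is None:
        o=get_obs();cur=(o["tool_pos"],E('xyz',o["orientation"]))
    return (100*cur[1].T@(pos-cur[0])).round(2),np.degrees(R.from_matrix(cur[1].T@M).as_rotvec()).round(1)
E
python3 - <<'E'
from mv import *
p=fit(S)
q0=[[13,9,-12,15,-97,-80],[10,10,-12,80,-97,-80],[10,10,-12,-80,-97,80],[40,10,-12,-80,-97,0],[10,10,-12,-80,-97,-90]]
g=np.array([.5084,.2016,.036])
for dec in(35,45,55):
  for psi in(0,20,40,60,80,100):
    for roll in(0,180):
      M=tool(psi,dec,roll);q,c=ik(g+.0188*M[:,2],M,p,q0)
      if c<1e-4:print(dec,psi,roll,q.round(0),(g-.33*M[:,2]).round(2))
E
```

```text
35 40 0 [ -14.   33.  -45. -118.  -49.   78.] [0.3  0.03 0.23]
35 40 180 [ -14.   33.  -45. -118.  -49. -102.] [0.3  0.03 0.23]
35 60 0 [ -7.  30. -31. -90. -49.  55.] [ 0.37 -0.03  0.23]
35 60 180 [  -7.   30.  -31.  -90.  -49. -125.] [ 0.37 -0.03  0.23]
35 80 0 [ -3.  33. -21. -72. -59.  47.] [ 0.46 -0.06  0.23]
35 80 180 [  -3.   33.  -21.  -72.  -59. -133.] [ 0.46 -0.06  0.23]
35 100 0 [  1.  37. -11. -60. -70.  45.] [ 0.56 -0.06  0.23]
35 100 180 [   1.   37.  -11.  -60.  -70. -135.] [ 0.56 -0.06  0.23]
45 20 0 [  -8.   27.  -55. -148.  -38.   84.] [0.29 0.12 0.27]
45 20 180 [  -8.   27.  -55. -148.  -38.  -96.] [0.29 0.12 0.27]
45 40 0 [   1.   21.  -36. -101.  -27.   42.] [0.33 0.05 0.27]
45 40 180 [   1.   21.  -36. -101.  -27. -138.] [0.33 0.05 0.27]
45 60 0 [  4.  23. -29. -78. -37.  32.] [ 0.39 -0.    0.27]
45 60 180 [   4.   23.  -29.  -78.  -37. -148.] [ 0.39 -0.    0.27]
45 80 0 [  5.  27. -21. -64. -49.  33.] [ 0.47 -0.03  0.27]
45 80 180 [   5.   27.  -21.  -64.  -49. -147.] [ 0.47 -0.03  0.27]
45 100 0 [  7.  32. -13. -53. -62.  37.] [ 0.55 -0.03  0.27]
45 100 180 [   7.   32.  -13.  -53.  -62. -143.] [ 0.55 -0.03  0.27]
55 40 0 [ 28.  17. -34. -58.  -8. -22.] [0.36 0.08 0.31]
55 40 180 [ 28.  17. -34. -58.  -8. 158.] [0.36 0.08 0.31]
55 60 0 [ 18.  19. -29. -59. -27.   3.] [0.41 0.04 0.31]
55 80 0 [ 15.  23. -22. -52. -41.  15.] [0.48 0.02 0.31]
55 80 180 [  15.   23.  -22.  -52.  -41. -165.] [0.48 0.02 0.31]
55 100 0 [ 14.  28. -16. -45. -54.  26.] [0.54 0.02 0.31]
55 100 180 [  14.   28.  -16.  -45.  -54. -154.] [0.54 0.02 0.31]
```

```bash
cat > pour.py <<'E'
from mv import *
p=fit(S)
mouth=np.array([.606,-.072,.195]);X=E('z',-8.2)
M0=tool(50,45,0);ut=M0.T@[0,0,1]
h=M0.T@E('z',41)@[1,0,0]
def geom(M,lipz=.225,land=np.array([5,0,0])*1e-3):
    u=M@ut; dn=np.array([0,0,-1.]);dn=dn-dn@u*u;dn/=np.linalg.norm(dn)
    off=.015*u+.030*dn
    lip=mouth+X@land;lip[2]=lipz
    return lip-off,u
def clear(g,M):
    "lowest height of hand points over the hopper (own frame), and anywhere"
    pts=[]
    for x in(-39,0,39):
        for y in np.linspace(-97,97,9):
            for z in np.linspace(-47,-200,8): pts.append((x,y,z))
    for x in(-11,11):
        for y in(-51,51):
            for z in(19,0,-20,-45): pts.append((x,y,z))
    w=g+(M@(np.array(pts).T*1e-3)).T
    w=np.r_[w,[g+M@(h*.058+ut*s) for s in(-.023,.013)],[g-.035*(M@ut)]]
    o=(w-mouth)@X
    on=(o[:,0]>-.07)&(o[:,0]<.06)&(abs(o[:,1])<.06)
    return w[on,2].min() if on.any() else 9,w[:,2].min()
if __name__=="__main__":
  qg,_=ik(np.array([.5084,.2016,.036])+.0188*M0[:,2],M0,p,[[3,22,-33,-90,-32,37]])
  print("grasp",qg.round(0))
  for psi in range(-60,181,30):
    for dec in(10,20,30,40):
      for roll in(-160,-130,-100,100,130,160):
        M=tool(psi,dec,roll);g,u=geom(M)
        t=np.degrees(np.arccos(u[2]))
        if not 102<t<125: continue
        c=clear(g,M)
        if c[0]<.2 or c[1]<.16: continue
        q,e=ik(g+.0188*M[:,2],M,p,[qg,qg+[0,0,0,0,-40,-roll],[20,20,-20,-70,-80,qg[5]-roll]])
        if e<1e-4: print(psi,dec,roll,round(t),np.round(c,3),np.round((u@X),2),q.round(0))
E
python3 pour.py
```

```text
grasp [  3.  22. -33. -88. -31.  35.]
-60 20 160 112 [0.201 0.201] [-0.74  0.55 -0.38] [ 28.  20. -57.  87. -70. -56.]
-60 30 -160 103 [0.204 0.204] [-0.39  0.89 -0.22] [ 26.  15. -55.  82. -61. -86.]
0 10 160 122 [0.204 0.198] [-0.77 -0.36 -0.53] [ -42.   16.  -49. -132.  -62.  -89.]
0 20 160 112 [0.201 0.201] [-0.85 -0.37 -0.38] [ -32.    3.  -38. -119.  -35. -114.]
30 10 160 122 [0.204 0.198] [-0.49 -0.69 -0.53] [ -42.   19.  -26.  -96.  -70. -115.]
30 20 160 112 [0.201 0.201] [-0.55 -0.74 -0.38] [ -34.   12.  -23.  -86.  -58. -131.]
30 30 -160 103 [0.204 0.204] [-0.89 -0.39 -0.22] [-24.   7. -19. -72. -47. 169.]
60 10 160 122 [0.204 0.198] [-0.08 -0.84 -0.53] [ -37.   29.   -5.  -78.  -90. -125.]
60 20 160 112 [0.201 0.201] [-0.11 -0.92 -0.38] [ -33.   24.   -4.  -71.  -83. -133.]
90 10 160 122 [0.204 0.198] [ 0.36 -0.77 -0.53] [ -29.   40.   16.  -68. -112. -130.]
90 20 -160 112 [0.207 0.207] [-0.11 -0.92 -0.38] [ -26.   35.   15.  -61. -106. -172.]
90 20 160 112 [0.201 0.201] [ 0.37 -0.85 -0.38] [ -26.   35.   15.  -61. -106. -131.]
120 10 -160 122 [0.21  0.198] [ 0.31 -0.79 -0
[... 743 characters left out ...]

150 20 160 112 [0.201 0.201] [ 0.92 -0.11 -0.38] [  -6.   52.   44.  -40. -143. -113.]
150 30 -160 103 [0.204 0.204] [ 0.79 -0.58 -0.22] [  -4.   47.   39.  -32. -134. -147.]
180 10 -160 122 [0.21  0.198] [ 0.84 -0.12 -0.53] [   7.   60.   43.  -14. -152. -124.]
180 10 130 109 [0.205 0.169] [ 0.69  0.65 -0.32] [   7.   59.   41.  -14. -151.  -53.]
180 10 160 122 [0.204 0.198] [ 0.77  0.36 -0.53] [   7.   60.   43.  -15. -152.  -84.]
180 20 -160 112 [0.207 0.207] [ 0.92 -0.11 -0.38] [   7.   55.   39.  -11. -143. -122.]
180 20 160 112 [0.201 0.201] [ 0.85  0.37 -0.38] [   7.   55.   39.  -11. -143.  -81.]
180 30 -160 103 [0.204 0.204] [ 0.97 -0.1  -0.22] [   8.   49.   34.   -9. -134. -120.]
```

```bash
python3 - <<'E'
from pour import *
o=get_obs()
g=np.array([.5084,.2016,.036])
P=g-.10*M0[:,2]
for r in(0,180):
  M=tool(50,45,r)
  print(r,delta(P,M),P,ik(P,M,p,[o["joint_pos"],[3,22,-33,-88,-31,35-r]]))
# joint path when rotating linearly
d=delta(P,M0);Mc=E('xyz',o["orientation"]);q=o["joint_pos"]
for f in np.linspace(0,1,9):
  M=Mc@R.from_rotvec(f*np.radians(d[1])).as_matrix(); q,e=ik(o["tool_pos"]+f*(P-o["tool_pos"]),M,p,[q]);print(f,q.round(0),e<1e-5,M[:,2].round(2))
E
```

```text
0 (array([-26.68,  32.11,   7.16]), array([-13.2, -76.5, -22.6])) [0.46294805 0.14743248 0.10671068] (array([  3.77937358,   5.07505312, -36.33294953, -67.95329398,
       -33.42289195,  10.5400537 ]), np.float64(4.47567383758578e-25))
180 (array([-26.68,  32.11,   7.16]), array([-99.3,  17.1, 123.2])) [0.46294805 0.14743248 0.10671068] (array([   3.77937358,    5.07505312,  -36.33294953,  -67.95329398,
        -33.42289195, -169.4599463 ]), np.float64(1.5195255175415325e-26))
0.0 [ 13.   9. -12.  16. -97. -80.] True [-0.39 -0.37 -0.85]
0.125 [ 16.   5. -16.  11. -90. -80.] True [-0.26 -0.28 -0.92]
0.25 [ 18.   1. -20.   7. -81. -79.] True [-0.14 -0.18 -0.97]
0.375 [ 20.  -3. -25.   3. -70. -77.] True [-0.01 -0.06 -1.  ]
0.5 [ 22.  -6. -30.  -1. -59. -74.] True [ 0.1   0.06 -0.99]
0.625 [ 23.  -8. -36.  -7. -46. -69.] True [ 0.21  0.18 -0.96]
0.75 [ 24.  -7. -40. -16. -34. -59.] True [ 0.31  0.31 -0.9 ]
0.875 [ 19.  -3. -39. -38. -27. -33.] True [ 0.39  0.43 -0.81]
1.0 [  4.   5. -36. -68. -33.  11.] True [ 0.45  0.54 -0.71]
```

Call:
play_rows:
  commands:
    - [[-14,16,-1,-2,-14,-4,1],[-20,24,1,-5,-30,-9,1],[-24,29,2,-8,-45,-13,1],[-26,31,3,-11,-62,-18,1],[-26,31,4,-13,-76,-22,1],[-26.6,32,5,-13.2,-76.5,-22.6,1],[-26.7,32.1,7.1,-13.2,-76.5,-22.6,1],[-26.7,32.1,7.1,-13.2,-76.5,-22.6,1],[-26.7,32.1,7.1,-13.2,-76.5,-22.6,1],[-26.7,32.1,7.1,-13.2,-76.5,-22.6,1],[-26.7,32.1,7.1,-13.2,-76.5,-22.6,1],[-26.7,32.1,7.1,-13.2,-76.5,-22.6,1],[-26.7,32.1,7.1,-13.2,-76.5,-22.6,1],[-26.7,32.1,7.1,-13.2,-76.5,-22.6,1]]

```text
clock: 2.43
tool_pos: [0.4542, 0.1368, 0.1052]
orientation: [178.4, 41.6, -132.0]
force: [-0.6, -1.0, -1.0]
opening: 0.0875
gripper_force: 0.0
```

```bash
python3 log.py; python3 kin.py | tail -6; python3 - <<'E'
from pour import *
from plant import snapshot
import cv2
print(delta(np.array([.5084,.2016,.036])+.0188*M0[:,2],M0))
s=snapshot("top");np.savez("top1.npz",**s)
w=snapshot("wrist");np.savez("wrist1.npz",**w)
cv2.imwrite("pics/a1.png",np.hstack([cv2.resize(s["frame"][140:270,180:330],(450,390)),cv2.resize(w["frame"],(350,262)) if 0 else cv2.copyMakeBorder(cv2.resize(w["frame"],(350,262)),0,128,0,0,0)])[:,:,::-1])
E
```

```text
2.4333 [[9.38, 1.421, -36.569, -57.222, -31.236, -5.753], [0.454, 0.137, 0.105], [178.39, 41.595, -132.017]] [-0.6 -1.  -1. ] 0.0875 0.0
(-1, -1) [-1.900e-03  2.010e-01  6.013e-01 -6.000e-04  4.660e-01  3.782e-01
 -4.000e-04 -1.913e-01]
[-0.1  0.2 -0.6] 0.0
[ 0.2 -0.1  0.4] 0.0
[ 0.  -0.   0.2] 0.0
[ 0.  -0.1  0.1] 0.0
(array([-1.83,  0.  , 12.65]), array([ 0.2, -3.4, -1.5]))
```

View pics/a1.png

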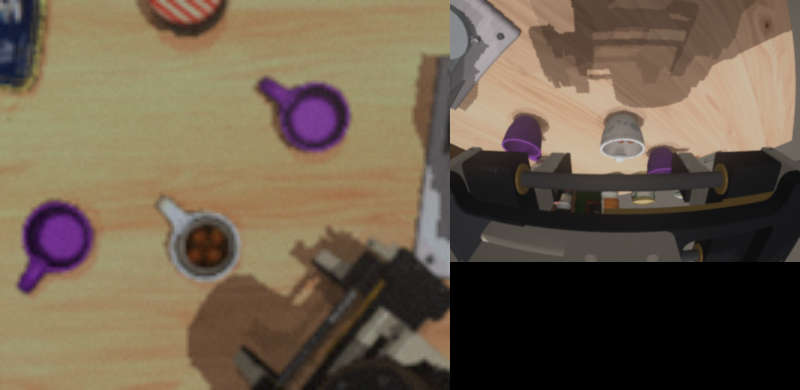

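The gripper points at the white cup, with fingers either side at crop (340,270) and (255,365). The handle is on the far side at (165,205). I'll advance along the tool axis.

Call:
play_rows:
  commands:
    - [[0,0,0,0,0,0,1],[0,0,0,0,0,0,1],[0,0,0,0,0,0,1],[0,0,2,0,0,0,1],[0,0,4,0,0,0,1],[0,0,6,0,0,0,1],[0,0,8,0,0,0,1],[0,0,9,0,0,0,1],[0,0,10,0,0,0,1],[0,0,11,0,0,0,1],[0,0,11.9,0,0,0,1],[0,0,11.9,0,0,0,1],[0,0,11.9,0,0,0,1],[0,0,11.9,0,0,0,1]]

```text
clock: 3.7
tool_pos: [0.5035, 0.1975, 0.0167]
orientation: [178.3, 41.5, -132.0]
force: [0.2, -0.9, -0.3]
opening: 0.0875
gripper_force: 0.0
```

```bash
python3 log.py; python3 - <<'E'
from pour import *
from plant import snapshot
import cv2
print(delta(np.array([.5084,.2016,.036])+.0188*M0[:,2],M0))
s=snapshot("top");w=snapshot("wrist")
cv2.imwrite("pics/a2.png",np.hstack([cv2.resize(s["frame"][180:270,200:300],(433,390),interpolation=2),cv2.copyMakeBorder(cv2.resize(w["frame"],(350,262)),0,128,0,0,0)])[:,:,::-1])
E
```

```text
3.7 [[8.662, 17.422, -31.955, -75.639, -27.128, 15.912], [0.504, 0.198, 0.017], [178.342, 41.456, -132.017]] [ 0.2 -0.9 -0.3] 0.0875 0.0
(array([-1.86, -0.06,  0.85]), array([ 0.3, -3.5, -1.5]))
```

View pics/a2.png

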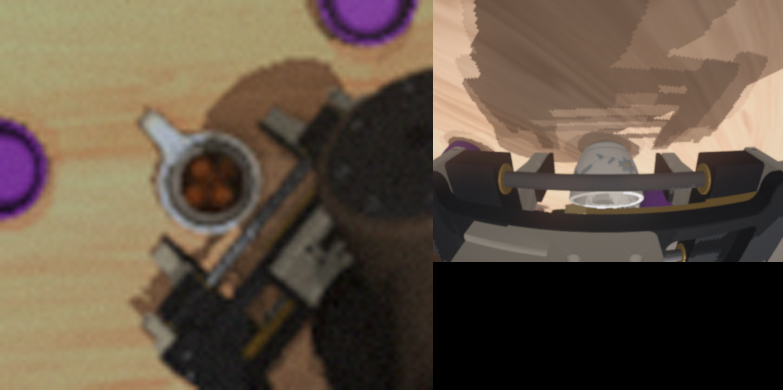

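The cup sits between the fingers' line but about 2 cm ahead of them; the commanded pose differed from the measured one. I'll apply the remaining correction.

Call:
play_rows:
  commands:
    - [[-0.9,0,0,0,-2,-0.8,1],[-1.86,0,0.4,0.3,-3.5,-1.5,1],[-1.86,-0.06,0.85,0.3,-3.5,-1.5,1],[-1.86,-0.06,0.85,0.3,-3.5,-1.5,1],[-1.86,-0.06,0.85,0.3,-3.5,-1.5,1],[-1.86,-0.06,0.85,0.3,-3.5,-1.5,1]]

```text
clock: 4.3
tool_pos: [0.5171, 0.2112, 0.0221]
orientation: [180.0, 44.9, -130.1]
force: [-0.9, 0.2, 0.9]
opening: 0.0879
gripper_force: 0.0
```

```bash
python3 log.py; python3 - <<'E'
from pour import *
print(delta(np.array([.5084,.2016,.036])+.0188*M0[:,2],M0))
E
```

```text
4.3 [[5.28, 18.89, -31.441, -82.54, -30.039, 26.319], [0.517, 0.211, 0.022], [179.964, 44.94, -130.128]] [-0.9  0.2  0.9] 0.0879 0.0
(array([-0.06,  0.05, -0.01]), array([-0.1, -0.1, -0.1]))
```

Now in place, so I'll close the fingers and lift a little.

Call:
play_rows:
  commands:
    - [[0,0,0,0,0,0,0.6],[0,0,0,0,0,0,0.4],[0,0,0,0,0,0,0.4],[0,0,0,0,0,0,0.4],[0,0,0,0,0,0,0.4],[0,0,0,0,0,0,0.4],[0,0,0,0,0,0,0.4],[0,0,0,0,0,0,0.4]]

```text
clock: 4.97
tool_pos: [0.5171, 0.2116, 0.0222]
orientation: [179.9, 45.0, -130.1]
force: [-1.5, 1.0, 1.2]
opening: 0.0589
gripper_force: 30.0
```

Call:
play_rows:
  commands:
    - [[-0.7,0,-0.7,0,0,0,0.4],[-1.8,0,-1.8,0,0,0,0.4],[-2.8,0,-2.8,0,0,0,0.4],[-3.5,0,-3.5,0,0,0,0.4],[-3.5,0,-3.5,0,0,0,0.4],[-3.5,0,-3.5,0,0,0,0.4]]

```text
clock: 5.47
tool_pos: [0.5172, 0.2117, 0.072]
orientation: [-179.9, 45.0, -130.0]
force: [-0.5, -0.0, -1.6]
opening: 0.0591
gripper_force: 30.0
```

```bash
python3 log.py; python3 - <<'E'
from pour import *
from plant import snapshot
import cv2
s=snapshot("scene");w=snapshot("wrist");t=snapshot("top")
cv2.imwrite("pics/a3.png",np.hstack([cv2.resize(t["frame"][180:270,200:300],(433,390),interpolation=2),cv2.copyMakeBorder(cv2.resize(w["frame"],(350,262)),0,128,0,0,0)])[:,:,::-1])
# plan carry+pour
q=get_obs()["joint_pos"]
seq=[(50,45,0,.30),]
def show(psi,dec,roll,lipz=None,g=None,land=(5,8,0)):
    global q
    M=tool(psi,dec,roll)
    if g is None: g,u=geom(M,lipz,np.array(land)*1e-3)
    u=M@ut
    q,e=ik(g+.0188*M[:,2],M,p,[q]);print(psi,dec,roll,"tilt",np.degrees(np.arccos(u[2])).round(),"tcp",(g+.0188*M[:,2]).round(4),q.round(0),e<1e-5,np.round(clear(g,M),3),(u@X).round(2))
g1,_=geom(tool(60,35,80),.235,np.array([5,8,0])*1e-3)
g1[2]=.29
show(50,45,0,g=np.array([.46,.15,.29]))
show(55,45,0,g=(g1+[.46,.15,.29])/2)
show(60,40,20,g=g1);show(60,35,45,g=g1)
for d,r in((30,70),(25,90),(22,110),(20,125),(20,140),(20,160)): show(60,d,r,.235)
E
```

```text
5.4667 [[11.15, 11.793, -30.936, -71.886, -27.763, 9.347], [0.517, 0.212, 0.072], [-179.925, 45.024, -130.0]] [-0.5 -0.  -1.6] 0.0591 30.0
50 45 0 tilt 0.0 tcp [0.4685 0.1602 0.2767] [ 24. -15. -33. -32. -35. -44.] True [9.    0.255] [-0. -0.  1.]
55 45 0 tilt 0.0 tcp [0.538  0.0664 0.2767] [ -3.  -2. -17. -46. -57. -12.] True [0.296 0.255] [-0. -0.  1.]
60 40 20 tilt 16.0 tcp [ 0.6079 -0.0266  0.2779] [-18.  11.  -4. -52. -71. -15.] True [0.256 0.256] [ 0.18 -0.2   0.96]
60 35 45 tilt 35.0 tcp [ 0.6084 -0.0257  0.2792] [-22.  13.  -4. -58. -74. -35.] True [0.243 0.238] [ 0.36 -0.46  0.82]
60 30 70 tilt 56.0 tcp [ 0.6085 -0.0238  0.2419] [-26.  17.  -6. -63. -75. -51.] True [0.184 0.184] [ 0.43 -0.7   0.56]
60 25 90 tilt 73.0 tcp [ 0.6135 -0.0279  0.2512] [-29.  19.  -6. -68. -79. -68.] True [0.191 0.191] [ 0.42 -0.86  0.3 ]
60 22 110 tilt 88.0 tcp [ 0.6175 -0.0338  0.2573] [-31.  21.  -5. -70. -81. -86.] True [0.185 0.185] [ 0.34 -0.94  0.04]
60 20 125 tilt 98.0 tcp [ 0.6198 -0.0389  0.2604] [ -32.   22.   -5.  -71.  -83. -100.] True [0.187 0.187] [ 0.24 -0.96 -0.14]
60 20 140 tilt 105.0 tcp [ 0.6211 -0.0431  0.2615] [ -32.   22.   -4.  -71.  -83. -115.] True [0.197 0.197] [ 0.11 -0.96 -0.27]
60 20 160 tilt 112.0 tcp [ 0.6215 -0.0472  0.262 ] [ -32.   22.   -4.  -71.  -83. -135.] True [0.211 0.211] [-0.11 -0.92 -0.38]
```

View pics/a3.png

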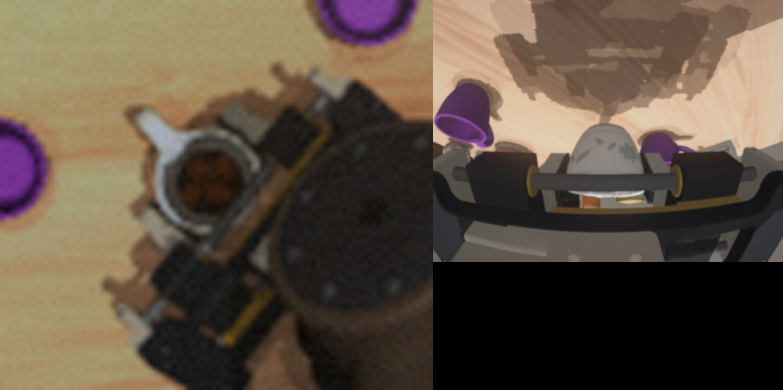

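The cup is firmly held and lifted, with the nuts visible inside at crop (210,180). Next I'll work out the carry.

```bash
cat > d.py <<'E'
import sys
from pour import *
# args: groups "x,y,z,psi,dec,roll"
o=get_obs();c=(o["tool_pos"],E('xyz',o["orientation"]))
print("now",o["tool_pos"].round(4),R.from_matrix(c[1].T).as_rotvec().shape)
for a in sys.argv[1:]:
    v=list(map(float,a.split(',')));print(a,*[x.tolist() for x in delta(np.array(v[:3]),tool(*v[3:]),c)])
E
python3 d.py .50,.19,.285,50,45,0 .555,.07,.285,55,45,0 .617,-.037,.285,60,45,0
```

```text
now [0.5169 0.2111 0.0706] (3,)
.50,.19,.285,50,45,0 [-13.22, -0.05, -17.09] [-0.0, -0.1, -0.1]
.555,.07,.285,55,45,0 [-9.25, -11.99, -21.08] [-3.6, -0.1, -3.7]
.617,-.037,.285,60,45,0 [-6.29, -23.62, -24.04] [-7.1, -0.1, -7.2]
```

Call:
play_rows:
  commands:
    - [[-0.6,0,-0.8,0,0,0,0.4],[-2,0,-2.6,0,0,0,0.4],[-4,0,-5,0,0,0,0.4],[-6,0,-7.6,0,0,0,0.4],[-8,0,-10.2,0,0,0,0.4],[-10,0,-12.8,0,0,0,0.4],[-11.6,0,-15,0,0,0,0.4],[-12.7,0,-16.4,0,0,0,0.4],[-13.2,0,-17.1,0,0,0,0.4],[-13,-0.7,-17.4,0,0,0,0.4],[-12.5,-2.2,-17.9,-0.5,0,-0.5,0.4],[-11.8,-4.5,-18.6,-1.2,0,-1.2,0.4],[-11,-7,-19.4,-2,0,-2,0.4],[-10.1,-9.5,-20.3,-2.8,0,-2.8,0.4],[-9.25,-12,-21.1,-3.6,0,-3.7,0.4],[-8.6,-14.5,-21.7,-4.4,0,-4.4,0.4],[-8,-17,-22.4,-5,0,-5,0.4],[-7.3,-19.5,-23,-5.8,0,-5.8,0.4],[-6.8,-21.6,-23.5,-6.5,0,-6.5,0.4],[-6.5,-22.9,-23.8,-7,0,-7,0.4]]

```text
clock: 7.28
tool_pos: [0.6149, -0.0324, 0.2829]
orientation: [179.7, 45.0, -120.5]
force: [0.2, -0.3, -1.9]
opening: 0.059
gripper_force: 30.0
```

Call:
play_rows:
  commands:
    - [[0,-0.7,-0.1,0,0,0,0.4],[0,-0.7,-0.1,0,0,0,0.4],[0,-0.7,-0.1,0,0,0,0.4],[0,-0.7,-0.1,0,0,0,0.4]]

```text
clock: 7.62
tool_pos: [0.619, -0.033, 0.2862]
orientation: [179.9, 45.0, -120.3]
force: [0.0, -0.5, -2.0]
opening: 0.0589
gripper_force: 30.0
```

```bash
python3 log.py; python3 d.py .617,-.037,.28,60,40,20 .617,-.037,.28,60,35,45 .617,-.037,.275,60,30,65 .617,-.037,.275,60,28,80
```

```text
7.6167 [[-14.733, 10.885, -1.643, -46.395, -70.332, -1.915], [0.619, -0.033, 0.286], [179.895, 45.01, -120.27]] [ 0.  -0.5 -2. ] 0.0589 30.0
now [ 0.619  -0.033   0.2862] (3,)
.617,-.037,.28,60,40,20 [0.75, -0.03, 0.12] [-1.0, -4.9, 19.8]
.617,-.037,.28,60,35,45 [0.75, -0.03, 0.12] [-4.0, -9.4, 44.7]
.617,-.037,.275,60,30,65 [1.1, -0.03, 0.48] [-8.6, -13.3, 64.4]
.617,-.037,.275,60,28,80 [1.1, -0.03, 0.48] [-11.9, -14.0, 79.2]
```

Call:
play_rows:
  commands:
    - [[0.4,0,0,-0.5,-2.5,8,0.4],[0.75,0,0.1,-0.8,-4,14,0.4],[0.75,0,0.1,-1,-4.9,20,0.4],[0.75,0,0.1,-2,-6.3,27,0.4],[0.75,0,0.1,-3,-7.8,34,0.4],[0.75,0,0.1,-3.6,-9,40,0.4],[0.75,0,0.1,-4,-9.4,45,0.4],[0.8,0,0.2,-5,-10.4,50,0.4],[0.9,0,0.3,-6.3,-11.4,55,0.4],[1,0,0.4,-7.5,-12.4,60,0.4],[1.1,0,0.48,-8.6,-13.3,64.4,0.4],[1.1,0,0.48,-8.6,-13.3,64.4,0.4],[1.1,0,0.48,-8.6,-13.3,64.4,0.4]]

```text
clock: 8.7
tool_pos: [0.6169, -0.0371, 0.2757]
orientation: [122.6, 21.7, 163.2]
force: [0.6, 0.1, -0.8]
opening: 0.0587
gripper_force: 30.0
```

```bash
python3 log.py; python3 d.py .617,-.037,.275,60,25,90 .619,-.038,.272,60,22,110 .62,-.039,.27,60,20,125 .621,-.043,.27,60,20,140 .621,-.046,.27,60,20,160; python3 -c "
from plant import snapshot
import cv2
t=snapshot('top');cv2.imwrite('pics/a4.png',cv2.resize(t['frame'][130:270,290:430],(560,560),interpolation=2)[:,:,::-1])"
```

```text
8.7 [[-26.03, 15.942, -3.182, -62.322, -77.211, -49.863], [0.617, -0.037, 0.276], [122.588, 21.676, 163.231]] [ 0.6  0.1 -0.8] 0.0587 30.0
now [ 0.6169 -0.0371  0.2757] (3,)
.617,-.037,.275,60,25,90 [0.02, -0.05, 0.05] [-5.0, -1.1, 25.2]
.619,-.038,.272,60,22,110 [-0.08, -0.37, 0.21] [-8.2, -0.3, 45.2]
.62,-.039,.27,60,20,125 [-0.12, -0.61, 0.28] [-10.5, 0.9, 60.1]
.621,-.043,.27,60,20,140 [-0.32, -0.86, 0.02] [-10.5, 2.4, 75.0]
.621,-.046,.27,60,20,160 [-0.4, -1.04, -0.2] [-10.4, 4.3, 95.0]
```

View pics/a4.png

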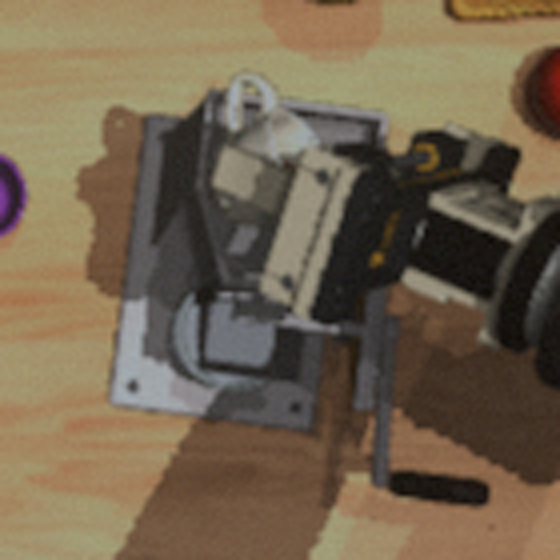

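The tilted cup, handle at (250,95), hangs over the hopper mouth with its rim facing the mouth's middle and right. I'll pour slowly.

Call:
play_rows:
  commands:
    - [[0,0,0,-1,-0.3,6,0.4],[0,0,0,-2.5,-0.6,12,0.4],[0,0,0,-4,-0.9,18,0.4],[0,0,0,-4.5,-1,22,0.4],[0,0,0,-5,-1.1,25,0.4],[0,-0.1,0.1,-5.4,-1,27.5,0.4],[0,-0.1,0.1,-5.8,-0.9,30,0.4],[0,-0.2,0.1,-6.2,-0.8,32.5,0.4],[0,-0.2,0.1,-6.6,-0.7,35,0.4],[-0.1,-0.3,0.2,-7,-0.6,37.5,0.4],[-0.1,-0.3,0.2,-7.4,-0.5,40,0.4],[-0.1,-0.35,0.2,-7.8,-0.4,42.5,0.4],[-0.1,-0.37,0.2,-8.2,-0.3,45,0.4],[-0.1,-0.45,0.2,-8.8,0,49,0.4],[-0.1,-0.5,0.25,-9.4,0.3,53,0.4],[-0.1,-0.6,0.3,-10,0.6,57,0.4],[-0.1,-0.6,0.3,-10.5,0.9,60,0.4],[-0.2,-0.7,0.2,-10.5,1.4,65,0.4],[-0.3,-0.8,0.1,-10.5,1.9,70,0.4],[-0.3,-0.9,0,-10.5,2.4,75,0.4]]

```text
clock: 10.42
tool_pos: [0.6215, -0.0435, 0.2704]
orientation: [119.6, -46.1, 127.7]
force: [-0.0, -0.2, -1.0]
opening: 0.059
gripper_force: 30.0
```

Call:
play_rows:
  commands:
    - [[0,0,0,0,0,5,0.4],[0,0,0,0,0,10,0.4],[0,0,0,0,0,15,0.4],[0,0,0,0,0,20,0.4],[0,0,0,0,0,20,0.4],[0,0,0,0,0,20,0.4],[0,0,0,0,0,20,0.4],[0,0,0,0,0,20,0.4],[0,0,0,0,0,14,0.4],[0,0,0,0,0,20,0.4],[0,0,0,0,0,14,0.4],[0,0,0,0,0,20,0.4],[0,0,0,0,0,20,0.4]]

```text
clock: 11.5
tool_pos: [0.6212, -0.0438, 0.2696]
orientation: [137.2, -62.2, 106.4]
force: [1.0, 0.8, -1.3]
opening: 0.0588
gripper_force: 30.0
```

```bash
python3 log.py; python3 d.py .617,-.037,.28,60,28,80 .617,-.037,.29,60,45,0
```

```text
11.5 [[-32.046, 21.355, -3.651, -70.96, -83.459, -136.008], [0.621, -0.044, 0.27], [137.153, -62.206, 106.369]] [ 1.   0.8 -1.3] 0.0588 30.0
now [ 0.6212 -0.0438  0.2696] (3,)
.617,-.037,.28,60,28,80 [1.28, -0.29, 0.0] [7.5, -4.4, -80.1]
.617,-.037,.29,60,45,0 [2.17, 0.03, -0.34] [34.8, 6.0, -156.8]
```

Call:
play_rows:
  commands:
    - [[0.2,0,0,1,-0.5,-7,0.4],[0.4,-0.1,0,2,-1,-14,0.4],[0.6,-0.1,0,3,-2,-21,0.4],[0.8,-0.1,0,4,-3,-28,0.4],[0.9,-0.2,0,5,-3.5,-35,0.4],[1,-0.2,0,6,-4,-42,0.4],[1.1,-0.2,0,6.5,-4.2,-49,0.4],[1.2,-0.3,0,7,-4.4,-56,0.4],[1.3,-0.3,0,7.3,-4.4,-63,0.4],[1.3,-0.3,0,7.5,-4.4,-70,0.4],[1.3,-0.3,0,7.5,-4.4,-77,0.4],[1.3,-0.3,0,7.5,-4.4,-80,0.4],[1.3,-0.3,0,7.5,-4.4,-80,0.4],[1.3,-0.3,0,7.5,-4.4,-80,0.4]]

```text
clock: 12.67
tool_pos: [0.6168, -0.0369, 0.2802]
orientation: [118.4, 8.8, 154.7]
force: [0.4, -0.5, -0.6]
opening: 0.059
gripper_force: 30.0
```

```bash
python3 d.py .617,-.037,.285,60,35,45 .6,-.01,.285,60,45,0
```

```text
now [ 0.6168 -0.0369  0.2802] (3,)
.617,-.037,.285,60,35,45 [-0.1, 0.42, -0.23] [6.3, 3.3, -35.0]
.6,-.01,.285,60,45,0 [2.56, 1.59, 1.09] [11.8, 14.2, -79.4]
```

Call:
play_rows:
  commands:
    - [[0,0.2,-0.1,1.3,0.7,-7,0.4],[0,0.3,-0.2,2.6,1.4,-14,0.4],[-0.1,0.4,-0.2,3.9,2,-21,0.4],[-0.1,0.4,-0.2,5,2.6,-28,0.4],[-0.1,0.4,-0.2,6.3,3.3,-35,0.4],[0.3,0.6,0,7.2,5,-42,0.4],[0.7,0.8,0.2,8,6.6,-49,0.4],[1.2,1,0.4,8.8,8.4,-56,0.4],[1.6,1.2,0.6,9.8,10,-63,0.4],[2,1.4,0.8,10.6,12,-70,0.4],[2.4,1.5,1,11.5,13.7,-77,0.4],[2.6,1.6,1.1,11.8,14.2,-79.4,0.4],[2.6,1.6,1.1,11.8,14.2,-79.4,0.4],[2.6,1.6,1.1,11.8,14.2,-79.4,0.4],[2.6,1.6,1.1,11.8,14.2,-79.4,0.4]]

```text
clock: 13.92
tool_pos: [0.5997, -0.0097, 0.2846]
orientation: [179.8, 45.0, -120.2]
force: [0.5, 0.1, -1.6]
opening: 0.0591
gripper_force: 30.0
```

```bash
python3 log.py; python3 d.py .54,.08,.285,55,45,0 .48,.18,.26,50,45,0 .517,.2115,.075,50,45,0 .517,.2115,.0225,50,45,0 
```

```text
13.9167 [[-12.84, 8.521, -4.741, -46.562, -68.644, -2.629], [0.6, -0.01, 0.285], [179.805, 45.023, -120.177]] [ 0.5  0.1 -1.6] 0.0591 30.0
now [ 0.5997 -0.0097  0.2846] (3,)
.54,.08,.285,55,45,0 [-3.39, 9.66, 3.37] [3.6, 0.0, 3.4]
.48,.18,.26,50,45,0 [-5.6, 19.86, 9.16] [7.1, 0.0, 6.9]
.517,.2115,.075,50,45,0 [4.25, 18.19, 25.47] [7.1, 0.0, 6.9]
.517,.2115,.0225,50,45,0 [7.96, 18.17, 29.18] [7.1, 0.0, 6.9]
```

Call:
play_rows:
  commands:
    - [[-1,3,1,1,0,1,0.4],[-2,6,2,2,0,2,0.4],[-3.4,9.7,3.4,3.6,0,3.4,0.4],[-4.1,13,5,5,0,4.6,0.4],[-4.9,16.5,7,6,0,6,0.4],[-5.4,18.7,8.4,6.8,0,6.6,0.4],[-5.6,19.8,9.1,7.1,0,6.9,0.4],[-5.6,19.8,9.1,7.1,0,6.9,0.4],[-5.6,19.8,9.1,7.1,0,6.9,0.4],[-5.6,19.8,9.1,7.1,0,6.9,0.4]]

```text
clock: 14.75
tool_pos: [0.4804, 0.1791, 0.2603]
orientation: [-179.8, 45.0, -129.7]
force: [-0.4, 0.5, -1.6]
opening: 0.0589
gripper_force: 30.0
```

```bash
python3 log.py; python3 d.py .517,.2115,.075,50,45,0 .517,.2115,.0225,50,45,0; python3 -c "
from plant import snapshot
import cv2
t=snapshot('top');cv2.imwrite('pics/a5.png',cv2.resize(t['frame'][140:260,220:420],(800,480),interpolation=2)[:,:,::-1])"
```

```text
14.75 [[26.649, -12.943, -33.204, -32.633, -31.381, -44.168], [0.48, 0.179, 0.26], [-179.84, 45.005, -129.73]] [-0.4  0.5 -1.6] 0.0589 30.0
now [0.4804 0.1791 0.2603] (3,)
.517,.2115,.075,50,45,0 [9.69, -0.7, 16.51] [0.0, 0.0, 0.2]
.517,.2115,.0225,50,45,0 [13.4, -0.69, 20.23] [0.0, 0.0, 0.2]
```

View pics/a5.png

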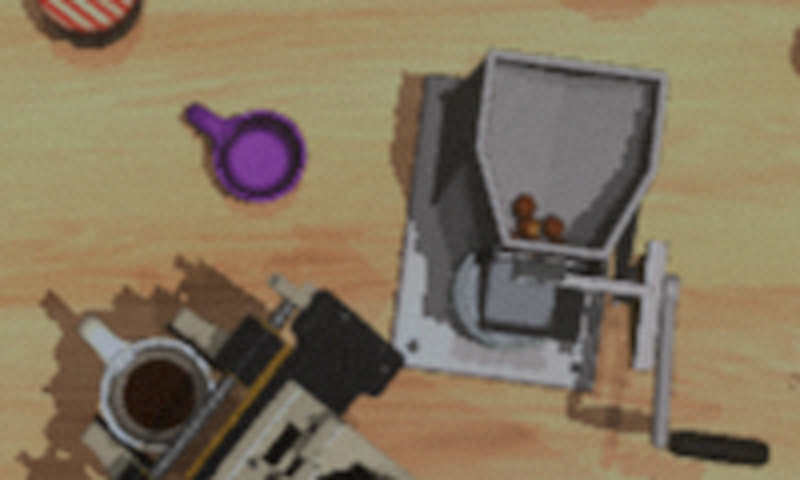

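```bash
python3 -c "
from plant import snapshot
import cv2,numpy as np
t=snapshot('top')['frame'];t0=np.load('top0.npz')['frame']
b=lambda a:np.clip(cv2.resize(a,(390,390),interpolation=2)*2.0,0,255).astype(np.uint8)
cv2.imwrite('pics/a6.png',np.hstack([b(t[222:257,244:279]),b(t[175:210,330:365])])[:,:,::-1])"
```

```text
(no output)
```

View pics/a6.png

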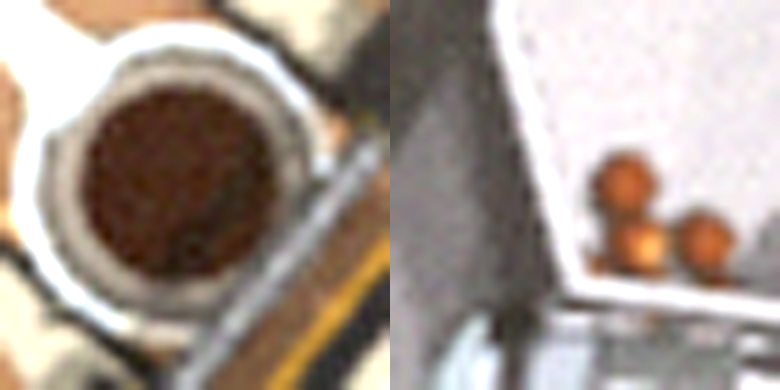

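The cup interior is a smooth, even dark brown with no balls in it, at (180,180). The hopper shows three whole nuts at (625,185), (640,245) and (705,245), plus slivers of three more below them, so all six are in. I'll put the cup back.

Call:
play_rows:
  commands:
    - [[1,-0.1,1.7,0,0,0,0.4],[3,-0.2,5,0,0,0,0.4],[5,-0.4,8.4,0,0,0,0.4],[7,-0.5,11.9,0,0,0,0.4],[8.7,-0.6,14.8,0,0,0,0.4],[9.7,-0.7,16.5,0,0,0,0.4],[10.6,-0.7,17.4,0,0,0,0.4],[11.6,-0.7,18.4,0,0,0,0.4],[12.4,-0.7,19.2,0,0,0,0.4],[12.9,-0.7,19.7,0,0,0,0.4],[13.2,-0.7,20,0,0,0,0.4],[13.4,-0.7,20.2,0,0,0,0.4],[13.4,-0.7,20.2,0,0,0,0.4],[13.4,-0.7,20.2,0,0,0,0.4],[13.4,-0.7,20.2,0,0,0,0.4]]

```text
clock: 16.1
tool_pos: [0.5181, 0.2099, 0.0224]
orientation: [-179.8, 45.0, -129.8]
force: [-0.2, 0.2, -0.7]
opening: 0.0589
gripper_force: 30.0
```

```bash
python3 log.py
```

```text
16.1 [[5.03, 18.942, -31.386, -82.57, -30.188, 26.742], [0.518, 0.21, 0.022], [-179.763, 45.021, -129.815]] [-0.2  0.2 -0.7] 0.0589 30.0
```

Call:
play_rows:
  commands:
    - [[0.1,0,0.1,0,0,0,0.55],[0.1,0,0.1,0,0,0,0.7],[0.1,0,0.1,0,0,0,0.75],[0.1,0,0.1,0,0,0,0.85],[0.1,0,0.1,0,0,0,1],[0.1,0,0.1,0,0,0,1],[0.1,0,0.1,0,0,0,1],[0.1,0,-0.5,0,0,0,1],[0,0,-2,0,0,0,1],[0,0,-4,0,0,0,1],[0,0,-6.5,0,0,0,1],[0,0,-9,0,0,0,1],[0,0,-12,0,0,0,1],[0,0,-15,0,0,0,1],[0,0,-18,0,0,0,1],[0,0,-21,0,0,0,1],[0,0,-23,0,0,0,1],[0,0,-24,0,0,0,1],[0,0,-24,0,0,0,1],[0,0,-24,0,0,0,1]]

```text
clock: 17.77
tool_pos: [0.4078, 0.0813, 0.1923]
orientation: [-179.7, 45.1, -129.7]
force: [0.9, 0.5, -0.5]
opening: 0.0877
gripper_force: 0.0
```

```bash
python3 log.py; python3 - <<'E'
from h import *
from plant import snapshot
s=snapshot("top")
hsv=cv2.cvtColor(s["frame"],cv2.COLOR_RGB2HSV)
m=((hsv[...,1]<70)&(hsv[...,2]>70)).astype(np.uint8); m[:, :225]=0;m[:,272:]=0;m[:198]=0;m[243:]=0
k=max(cv2.findContours(m,0,1)[0],key=cv2.contourArea)
print(cv2.boundingRect(k),cv2.minEnclosingCircle(k),"was (233,206,28,28)")
np.savez("top2.npz",**s)
E
```

```text
17.7667 [[-0.274, -11.779, -36.576, -50.336, -44.961, -8.983], [0.408, 0.081, 0.192], [-179.745, 45.073, -129.714]] [ 0.9  0.5 -0.5] 0.0877 0.0
(233, 206, 29, 28) ((245.7553253173828, 217.7553253173828), 16.624622344970703) was (233,206,28,28)
```

```bash
python3 - <<'E'
from mv import *
from h import ray
import cv2
for n in("top0.npz","top2.npz"):
    s=np.load(n);f=s["frame"][240:265,380:420].max(2)
    m=(f<45).astype(np.uint8);_,l,st,ce=cv2.connectedComponentsWithStats(m)
    i=1+st[1:,4].argmax();r=cv2.minAreaRect(np.argwhere(l==i)[:,::-1].astype(np.float32))
    print(st[i],ce[i],r,ray(s,ce[i]+[380,240],.1516))
p=fit(S);q=get_obs()["joint_pos"];print(p.round(4))
for psi in(81.8,):
  qq=q
  for pos,pp,dec in(((.42,-.02,.28),65,60),((.43,-.1653,.24),psi,90),((.43,-.1653,.133),psi,90),((.46,-.17,.19),psi,90),((.521,-.178,.203),psi,90)):
    M=tool(pp,dec,0);qq,e=ik(np.array(pos),M,p,[qq]);print(qq.round(0),e<1e-5)
E
python3 d.py .42,-.02,.28,65,60,0 .43,-.1653,.22,81.8,90,0
```

```text
[  8   8  24   8 132] [19.4469697  11.65909091] ((19.479999542236328, 11.640000343322754), (23.4759464263916, 5.656854629516602), 8.13010311126709) [ 0.42702147 -0.16537468  0.1516    ]
[  8   8  24   8 124] [19.54032258 11.73387097] ((19.470001220703125, 11.710000038146973), (23.4759464263916, 5.515433311462402), 8.13010311126709) [ 0.42683643 -0.16559351  0.1516    ]
[ 0.000e+00  1.987e-01  6.015e-01  2.000e-04  4.636e-01  3.779e-01
  1.000e-04 -1.920e-01]
[ -4.  -8. -19. -30. -70. -12.] True
[  4.  -1. -24.  -0. -67. -12.] True
[  4.   5. -33.  -0. -52. -12.] True
[  3.   5. -25.   0. -60. -11.] True
[  2.  10. -17.   0. -63. -10.] True
now [0.4077 0.0815 0.1916] (3,)
.42,-.02,.28,65,60,0 [-1.29, -7.46, -11.19] [-9.2, 14.9, -11.8]
.43,-.1653,.22,81.8,90,0 [10.39, -17.53, -14.37] [-12.5, 43.8, -30.0]
```

Call:
play_rows:
  commands:
    - [[-0.5,-2,-3,-2,4,-3,1],[-0.9,-4.5,-7,-5,9,-7,1],[-1.3,-7.5,-11.2,-9,15,-12,1],[1,-9.5,-12,-10,20,-16,1],[4,-12,-13,-11,26,-20,1],[7,-15,-14,-12,33,-25,1],[9,-17,-14.3,-12.5,39,-28,1],[10.4,-17.5,-14.4,-12.5,43.8,-30,1],[10.4,-17.5,-14.4,-12.5,43.8,-30,1],[10.4,-17.5,-14.4,-12.5,43.8,-30,1],[10.4,-17.5,-14.4,-12.5,43.8,-30,1],[10.4,-17.5,-14.4,-12.5,43.8,-30,1],[10.4,-17.5,-14.4,-12.5,43.8,-30,1],[10.4,-17.5,-14.4,-12.5,43.8,-30,1]]

```text
clock: 18.98
tool_pos: [0.4298, -0.1658, 0.2215]
orientation: [-179.8, 0.1, -98.2]
force: [-1.2, -0.3, -0.3]
opening: 0.0876
gripper_force: 0.0
```

```bash
python3 log.py; python3 d.py .4275,-.1655,.133,81.8,90,0
```

```text
18.9833 [[3.495, -0.003, -25.673, -0.023, -64.161, -11.724], [0.43, -0.166, 0.221], [-179.839, 0.054, -98.239]] [-1.2 -0.3 -0.3] 0.0876 0.0
now [ 0.4298 -0.1658  0.2215] (3,)
.4275,-.1655,.133,81.8,90,0 [0.01, 0.26, 8.85] [-0.2, 0.1, -0.0]
```

Call:
play_rows:
  commands:
    - [[0,0.25,1,0,0,0,1],[0,0.25,3,0,0,0,1],[0,0.25,5,0,0,0,1],[0,0.25,7,0,0,0,1],[0,0.25,8.2,0,0,0,1],[0,0.25,8.9,0,0,0,1],[0,0.25,8.9,0,0,0,1],[0,0.25,8.9,0,0,0,0.6],[0,0.25,8.9,0,0,0,0.3],[0,0.25,8.9,0,0,0,0.25],[0,0.25,8.9,0,0,0,0.2],[0,0.25,8.9,0,0,0,0.1],[0,0.25,8.9,0,0,0,0.1],[0,0.25,8.9,0,0,0,0.1],[0,0.25,8.9,0,0,0,0.1],[0,0.25,8.9,0,0,0,0.1]]

```text
clock: 20.32
tool_pos: [0.4273, -0.1652, 0.1319]
orientation: [-179.9, -0.0, -98.2]
force: [-0.1, 0.3, -0.0]
opening: 0.0333
gripper_force: 0.0
```

```bash
python3 log.py
```

```text
20.3167 [[3.647, 4.986, -33.473, 0.048, -51.47, -11.828], [0.427, -0.165, 0.132], [-179.923, -0.022, -98.151]] [-0.1  0.3 -0. ] 0.0333 0.0
```

Call:
play_rows:
  commands:
    - [[0,0,0,0,0,0,0.1],[0,0,0,0,0,0,0.1],[0,0,0,0,0,0,0.1],[0,0,0,0,0,0,0.1],[0,0,0,0,0,0,0.1],[0,0,0,0,0,0,0.1]]

```text
clock: 20.82
tool_pos: [0.4261, -0.1651, 0.1316]
orientation: [180.0, -0.0, -98.2]
force: [-5.3, 2.1, 4.0]
opening: 0.0158
gripper_force: 30.0
```

```bash
python3 log.py; python3 - <<'E'
import numpy as np
for a in np.arange(15,91,7.5):
    r=np.radians(a);print(a,(-9.5*(np.cos(np.radians(15))-np.cos(r))).round(2),(-9.5*(np.sin(r)-np.sin(np.radians(15)))).round(2))
E
```

```text
20.8167 [[3.645, 4.972, -33.519, 0.019, -51.553, -11.832], [0.426, -0.165, 0.132], [179.96, -0.024, -98.174]] [-5.3  2.1  4. ] 0.0158 30.0
15.0 -0.0 -0.0
22.5 -0.4 -1.18
30.0 -0.95 -2.29
37.5 -1.64 -3.32
45.0 -2.46 -4.26
52.5 -3.39 -5.08
60.0 -4.43 -5.77
67.5 -5.54 -6.32
75.0 -6.72 -6.72
82.5 -7.94 -6.96
90.0 -9.18 -7.04
```

Call:
play_rows:
  commands:
    - [[0,0,-0.6,0,0,0,0.1],[0,-0.3,-1.2,0,0,0,0.1],[0,-0.55,-1.75,0,0,0,0.1],[0,-0.85,-2.3,0,0,0,0.1],[0,-1.2,-2.8,0,0,0,0.1],[0,-1.55,-3.3,0,0,0,0.1],[0,-1.95,-3.8,0,0,0,0.1],[0,-2.4,-4.25,0,0,0,0.1],[0,-2.8,-4.7,0,0,0,0.1],[0,-3.3,-5.1,0,0,0,0.1],[0,-3.8,-5.45,0,0,0,0.1],[0,-4.35,-5.75,0,0,0,0.1],[0,-4.9,-6.05,0,0,0,0.1],[0,-5.45,-6.3,0,0,0,0.1],[0,-5.45,-6.3,0,0,0,0.1]]

```text
clock: 22.07
tool_pos: [0.4791, -0.1738, 0.1972]
orientation: [179.8, -0.1, -98.1]
force: [-15.9, 2.4, 17.5]
opening: 0.0159
gripper_force: 30.0
```

```bash
python3 log.py;python3 d.py .426,-.165,.1316,81.8,90,0
```

```text
22.0667 [[2.259, 6.283, -22.319, 0.13, -61.582, -10.456], [0.479, -0.174, 0.197], [179.841, -0.145, -98.134]] [-15.9   2.4  17.5] 0.0159 30.0
now [ 0.4791 -0.1738  0.1972] (3,)
.426,-.165,.1316,81.8,90,0 [-0.14, 5.36, 6.57] [0.2, -0.1, 0.1]
```

Call:
play_rows:
  commands:
    - [[0,0,-0.3,0,0,0,0.1],[0,-0.5,-0.5,0,0,0,0.1],[0,-1,-0.68,0,0,0,0.1],[0,-1.5,-0.82,0,0,0,0.1],[0,-2,-0.92,0,0,0,0.1],[0,-2.5,-1,0,0,0,0.1],[0,-3,-1.05,0,0,0,0.1],[0,-3.4,-1.05,0,0,0,0.1],[0,-3.7,-1.05,0,0,0,0.1],[0,-3.7,-1.05,0,0,0,0.1],[0,-3.7,-1.05,0,0,0,0.1]]

```text
clock: 22.98
tool_pos: [0.517, -0.1795, 0.2074]
orientation: [-180.0, -0.2, -98.1]
force: [-8.0, -2.8, 6.4]
opening: 0.0155
gripper_force: 30.0
```

```bash
python3 log.py;python3 d.py .426,-.165,.1316,81.8,90,0
```

```text
22.9833 [[1.487, 9.323, -17.278, 0.181, -63.413, -9.709], [0.517, -0.18, 0.207], [-179.986, -0.162, -98.141]] [-8.  -2.8  6.4] 0.0155 30.0
now [ 0.517  -0.1795  0.2074] (3,)
.426,-.165,.1316,81.8,90,0 [-0.17, 9.22, 7.57] [-0.0, -0.2, 0.1]
```

Call:
play_rows:
  commands:
    - [[0,0,0,0,0,0,0.1],[0,0,0,0,0,0,0.1],[0,0,0,0,0,0,0.1],[0,0,0,0,0,0,0.1],[0,0,0,0,0,0,0.1],[0,0,0,0,0,0,0.1],[0,0,0,0,0,0,0.1],[0,0,0,0,0,0,0.1],[0,0,0,0,0,0,0.1],[0,0,0,0,0,0,0.1],[0,0,0,0,0,0,0.1],[0,0,0,0,0,0,0.1],[0,0,0,0,0,0,0.1],[0,0,0,0,0,0,0.1],[0,0,0,0,0,0,0.1],[0,0,0,0,0,0,0.1],[0,0,0,0,0,0,0.1],[0,0,0,0,0,0,0.1]]

```text
clock: 24.48
tool_pos: [0.5168, -0.1795, 0.2074]
orientation: [-180.0, -0.2, -98.1]
force: [-8.8, -3.4, 7.6]
opening: 0.0159
gripper_force: 30.0
```

```bash
python3 log.py; python3 - <<'E'
from plant import snapshot
import cv2,numpy as np
t=snapshot("top")["frame"];s=snapshot("scene")["frame"];w=snapshot("wrist")["frame"]
b=lambda a,g=1.7:np.clip(a*g,0,255).astype(np.uint8)
L=cv2.resize(b(t[150:245,315:395]),(480,570),interpolation=2)
Rr=np.vstack([cv2.resize(b(s[200:300,225:365]),(320,229),interpolation=2),cv2.resize(b(w),(320,240)),np.zeros((101,320,3),np.uint8)])
cv2.imwrite("pics/a7.png",np.hstack([L,Rr])[:,:,::-1])
E
```

```text
24.4833 [[1.486, 9.305, -17.3, 0.178, -63.403, -9.709], [0.517, -0.18, 0.207], [-179.98, -0.158, -98.143]] [-8.8 -3.4  7.6] 0.0159 30.0
```

View pics/a7.png

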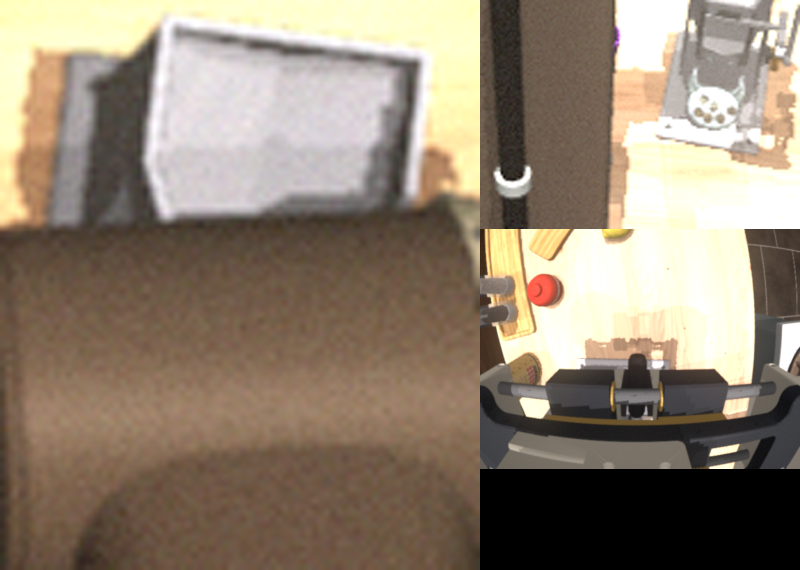

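The hopper's visible part is empty. The jar, in the scene crop at (712,108), holds a cluster of nuts. I'll count them numerically.

```bash
python3 - <<'E'
from plant import snapshot
import cv2,numpy as np
s=np.mean([snapshot("scene")["frame"].astype(float) for _ in range(12)],0)
c=s[232:262,312:345]; d=c[...,0]-c[...,2]
print("r-b");[print(' '.join(f"{int(v):3d}" for v in r)) for r in d]
h=s[185:232,305:355];hd=h[...,0]-h[...,2];print("hopper brown px",np.argwhere((hd>45)).shape, hd.max())
E
```

```text
r-b
  8   7   8   7   8   5   0  -1   6   8   7   7   8   8   8   8   8   8   9   8   8   9   8   9   9   8   8   8   7   8   9   9   8
  6   7   7   7   6   5   0   0   6   8   8   9   9   8   8   8   8   8   8   8   9   7   8   8   8   8   6   3   3   9   8   9   9
  6   6   7   7   5   2   0   0   7   8   8   8   8   8   8   8   8   8   8   8   8   8   9   9   9   9   4   1   5   8   8   8   8
  6   7   8   8   4   1   0  -1   5   8   8   8   8   8   8   9   8   8   8   8   8   9   9   8   9   9   2   0   5   8   9   8   9
  7   7   7   7   4   1   1   0   2   5   6   8   8   8   8   8   8   9   8   9   9   9   9   9   9   7   0  -1   4   9   9   9   9
  6   6   7   7   3   1   1   0   0   2   4   4   4   5   5   7   8   8   9   9   8   9   9   9   9   7   2   0   3   8   8   9  10
  6   6   7   8   4   0   0   1   0  -2  -2  -1  -3  -4  -4  -4  -1   1   3   7   7   7   8   8   7   1   0   1   2   9   9   8   9
  7   7   7   7   2   0   0   0  -3  -6  -8  -7  -6  -6  -5  -6  -6  -5  -4  -1   3   6   5   5   1   0   1   1   2   9   9   9  10
  6   6   7   6   3   1  -2  -5  -6  -6 
[... 2206 characters left out ...]
5   6   6   5   6   7   7   7   7   7   7   6   6   6   7   7   6   7   7   7   7   8   7   8   8   8   9   8   8   9   7   7   8
  6   7   6   6   6   6   6   6   6   7   6   6   6   6   7   6   7   7   7   7   7   8   8   7   6   6   8   8   8   8   8   7   7
  6   6   7   5   5   6   6   6   7   7   6   6   6   6   7   7   7   7   8   6   7   7   8   7   6   6   8   8   9   8   8   7   7
  7   5   5   6   5   5   6   6   6   5   7   7   7   7   6   7   7   7   7   7   7   8   8   7   5   6   7   9   8   9   9   6   5
 15  10   7   7   7   6   6   5   6   6   7   7   7   7   7   7   7   7   6   7   8   8   8   8   7   7   8   9  10  11  13   9   6
hopper brown px (467, 2) 81.33333333333334
```

The jar shows six separate nut blobs, so I'll hand the job in while still holding the lever up.

```bash
python3 -c "
from plant import close_job
print(close_job())"
```

```text
the job is handed in; nothing more can be done
None
```

I handed the job in at about 25 s on the clock: all six nuts are in the jar, the empty cup stands upright on the worktop where it started, and the gripper is still holding the lever straight up.

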